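# Face up the pantry row

## Task

Push the red tin and the blue carton along the counter, without lifting or tipping them, into their places against the white stop rail: the tin at the red label touching the rail, the carton at the blue label with a long side flush against the rail, each centred on its label. Push gently, do not knock the jars or anything else on the counter, and finish with the hand clear.

Things in the scene. Friction and masses are not known exactly. Their poses are not given: they have to be found in the camera images.
- tin: the red tin with a narrow white band and a red top, a closed upright cylinder 74 mm in diameter and 70 mm tall, about 0.3 kg, loose. Origin: centre of its underside; z up
- carton: the blue carton with a pale band, a closed stiff box 84 mm (its x) by 60 mm (its y) by 70 mm tall, about 0.2 kg, loose. Origin: centre of its underside; x along its long side, z up. It starts with its long side within about 0.5 rad of the rail's direction
- rail: the white stop rail fixed on the counter, 440 mm long, 25 mm high. Origin: on the counter at the foot of its front face, mid-length; x runs along the rail, y points straight out from the front face to the robot's left, where the tin and carton stand, z up
- red_label: a red stick-on label, fixed and with no thickness to bump into: a flap on the rail plus a tape strip 20 mm wide that runs 120 mm out from the rail on the counter. Origin: on the counter at the foot of the rail's front face, in the middle of the place it marks; x runs along the rail, y straight out from the rail over the counter, z up. The place lies between two jars, a gap of about 124 mm
- blue_label: a blue stick-on label, fixed and with no thickness to bump into: a flap on the rail plus a tape strip 20 mm wide that runs 120 mm out from the rail on the counter. Origin: on the counter at the foot of the rail's front face, in the middle of the place it marks; x runs along the rail, y straight out from the rail over the counter, z up. The place lies between two jars, a gap of about 124 mm
- jar_near: a closed jam jar of amber glass with a yellow lid, 56 mm across and 66 mm tall, loose, standing beside the rail at its end nearest the robot, about 180 mm from its middle; a bystander. Origin: centre of its underside
- jar_mid: a closed jam jar of amber glass with a green lid, 56 mm across and 66 mm tall, loose, standing beside the rail at its middle; a bystander. Origin: centre of its underside
- jar_far: a closed jam jar of amber glass with a brass lid, 56 mm across and 66 mm tall, loose, standing beside the rail at its far end, about 180 mm from its middle; a bystander. Origin: centre of its underside
- mug: a white mug, 80 mm across and 90 mm tall, loose, away on the robot's left; a bystander. Origin: centre of its underside
- spice: a slim orange spice jar with a white label and a black lid, 44 mm across and 95 mm tall, loose, beyond the tin and carton; a bystander. Origin: centre of its underside
- spoon: a wooden spoon lying flat on the counter's left side, loose; a bystander. Origin: on its underside
There are look-alikes about, which are no part of the job. Of the things that look like the tin, the largest one is meant.

How it is judged:
By the outcome, as a careful person would: the job done as asked, in the order asked, and still so for the second after the job is handed in, with the robot touching nothing.
It also fails if it takes over 72 s, if anything falls off the work surface, if the arm or the gripper's body presses on something with over 40 N, if the wrist force passes 120 N, or if a joint passes its speed limit or range.

## Robot

A 6-joint arm with a two-finger parallel gripper is mounted at the origin on the work surface. World frame = base frame: x ahead of the robot, y to its left, z up, the work surface at z = 0. Lengths are in m, angles in rad, forces in N, time in s.
With the tool pointing down it reaches from about 0.25 to 0.725 m from the base axis. Payload 4 kg.
Tool frame: the origin (TCP) lies at the very end of the fingers, on their centre line; the grasp point (between the pads) lies 19 mm behind it; z points along the fingers, y is the line along which they close (so a half turn about z gives the same grasp; the last joint's range is limited). The gripper opens to 85 mm and grips with 20 to 120 N. Pads are 22 mm wide; open, the fingers measure 114 mm over their backs; the gripper's body (76 mm by 85 mm) begins 54 mm behind the grasp point. The pads swing forward as they close: fully open they stand 13 mm farther back than shut.
Start: joints at [1.328, 0.241, 0.005, 1.335, 0, 1.571], TCP at [0.12, 0.485, 0.231] pointing down, gripper open.
Joint ranges: [-2.72, 2.72], [-1.05, 1.87], [-1.09, 1.28], [-1.99, 2.15], [-1.42, 1.44], [-3.14, 3.14]. Speed limits (rad/s): [2.79, 2.79, 3.14, 3.14, 3.14, 3.14].

## Interface

Orientations are given as a unit quaternion [x, y, z, w].
In Python, from workcell import * gives the robot as it stands. The module is installed in compiled form; this text tells all that it offers.
- The arm moves only by the tool send_rows, never from a script. Its argument "steps" is text: rows parted by semicolons, each of 7 numbers parted by spaces: the opening, from -1 (shut) to 1 (fully open), then the shift along the world's x, y, z in m, then the turn, a rotation vector about the world's x, y, z in rad. A call has exactly 5 rows; each row shifts and turns the commanded pose from where the row before left it; what a row does not reach is not made up. A row lasts 1/12 s, in which the tool goes at most 41.7 mm and 7.16 degrees, less where a joint would pass 70% of its speed; a pose out of reach is approached as far as the arm can. A call is refused whole if a number of a shift passes 0.0417 or a number of a turn 0.125, either way. A call with a gripper value outside its range is refused whole. The fingers move at their own pace and stop on an object; the grip force is fixed at half the most. Time passes only in rows, so rows that do not move let the fingers close, or fill a call up. It gives the time, the measured TCP pose, the force, the opening and the grip force at its end, in the units of the state.
- get_obs(): the state, without advancing time (a new reading comes with each control period).
- camera(name): name is "side" or "top" or "wrist"; returns a dict with "frame" (420x560x3 uint8, red, green, blue), "range_z" (420x560 float32, m along the optical axis (not along the pixel's ray), 0 where there is no reading), "camera_matrix" (3x3 intrinsics, pixels), "k1" (the pictures are not rectified: a ray, as slopes to the right and down, at radius r is drawn at 1 + k1 r^2 times it, then the intrinsics apply), "extrinsics" (4x4, takes a point from world to camera coordinates); the wrist camera has in their place "T_tool_cam" (4x4, takes a point from camera to tool coordinates, whose origin is the TCP and whose axes are the flange's). Camera axes: x right, y down, z forward; pixel columns grow to the right and rows downward; lengths in m; the calibration is good to about 2 mm. A picture is of the moment at which its call begins: read the wrist's pose just before it.
- job_done(): hands the job in; it is judged then, once.
The state is a dict: "clock": time; "joint_pos": joint angles; "joint_vel": joint speeds; "tau": joint torques, N m; "eef_pos": TCP position; "tool_rot": TCP orientation; "ft_force": force on the tool from outside, world axes, zero at the start; "ft_torque": the same for the moment, N m; "grip_width": finger opening in m; "grasp_force": force on a finger pad.
Only numpy, scipy, OpenCV 4.12 (cv2) and the standard library are available. Lean on these libraries where they do the work, as an engineer would, in place of code of your own. Each camera call takes 0.05 s, during which the arm holds its last target. There are 200 camera calls.

## Working session

There is one attempt and no reset: what is moved stays moved. The work goes in short steps, Python scripts to look and compute and a tool call to move; the robot and the scene stay as the last step left them, time stands still between calls to the robot, and variables do not carry over. Pictures are saved under pics/ and viewed, at most 10 in all, crops included, and the job is handed in when it is done.

Besides the shell and the picture viewer there is one more tool, called after "Call:" as name(argument=value, ...) on one line, values as JSON. send_rows: Moves the arm, as the interface text tells. Its arguments: {"type":"object","properties":{"steps":{"type":"string"}},"required":["steps"]}

```bash
mkdir -p pics; cat > h.py <<'E'
from workcell import *
import numpy as np, cv2
def snap(n):
    c=camera(n); return c
def ray_world(c,u,v,z=None):
    """pixel->world: on plane z if given, else by depth"""
    K=np.array(c["camera_matrix"]);d=np.array([c["k1"],0,0,0,0.])
    p=cv2.undistortPoints(np.array([[[u,v]]],float),K,d)[0,0]
    E=np.array(c["extrinsics"]);R,t=E[:3,:3],E[:3,3]
    r=np.array([p[0],p[1],1.])
    if z is None:
        return R.T@(r*c["range_z"][int(round(v)),int(round(u))]-t)
    o=-R.T@t;w=R.T@r
    return o+w*(z-o[2])/w[2]
def save(n,c): cv2.imwrite("pics/"+n,cv2.cvtColor(c["frame"],cv2.COLOR_RGB2BGR))
E
python3 - <<'E'
from h import *
for n in("top","side"):
    c=camera(n);save(n+"0.png",c);np.save(n+"0.npy",c,allow_pickle=True)
    E=c["extrinsics"];print(n,-E[:3,:3].T@E[:3,3],c["k1"],c["camera_matrix"][0,0])
print(get_obs())
E
```

```text
top [0.37627119 0.06606385 0.89614696] -0.14948420403395737 448.0228310788027
side [ 0.16573318 -0.69414108  0.71555684] -0.030281227019892488 532.3952247837967
{'clock': 0.1, 'joint_pos': array([1.32799991e+00, 2.41361404e-01, 3.85944027e-03, 1.33518391e+00,
       2.11717024e-06, 1.57078595e+00]), 'joint_vel': array([ 0.00089332, -0.00061201,  0.00346689,  0.00034593, -0.00058385,
       -0.00092776]), 'tau': array([-6.33322361e-05, -3.73139012e+01,  2.53010201e+01,  1.08654253e-02,
       -6.54166206e-05,  2.79491353e-06]), 'eef_pos': array([0.1200739 , 0.48479206, 0.23049028]), 'tool_rot': array([ 1.21095037e-01,  9.92640468e-01, -9.37692258e-04, -1.15468057e-04]), 'ft_force': array([-0.13235986,  0.83367803,  0.39626287]), 'ft_torque': array([-0.0313824 ,  0.03315486, -0.06522921]), 'grasp_force': 0.0, 'grip_width': 0.08552566158964103}
```

View pics/top0.png

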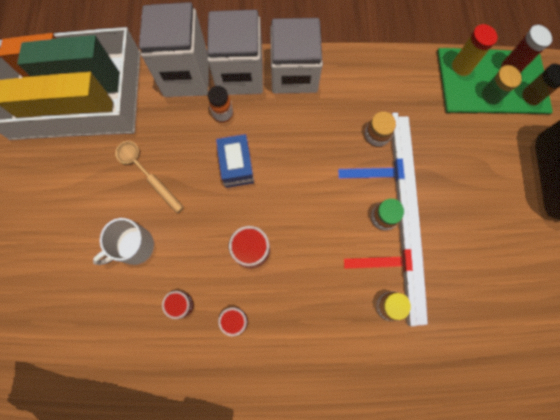

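View pics/side0.png

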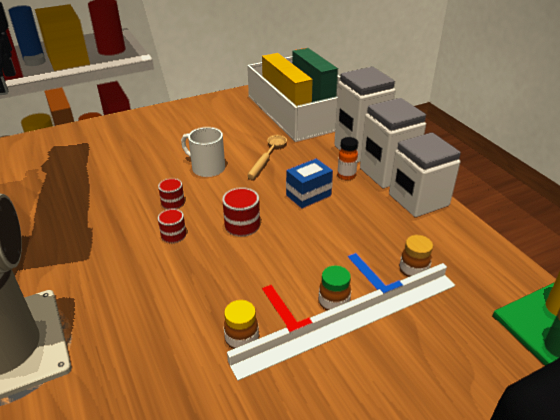

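The top view shows three red tins: (249,246), (176,305) and (232,322). The one at (249,246) is the widest, so it should be the tin that's meant. I'll confirm this in an enlarged crop and measure its size. The other things I need are the carton at (235,160), the red strip from (346,264) to (408,262), the blue strip from (340,174) to (402,174), and the rail from (400,118) to (418,324).

```bash
python3 - <<'E'
from h import *
c=np.load("top0.npy",allow_pickle=True).item()
f=c["frame"]
a=cv2.resize(f[120:345,150:430],None,fx=2.8,fy=2.6,interpolation=cv2.INTER_CUBIC)
a=cv2.resize(f[130:340,155:435],(800,600),interpolation=cv2.INTER_CUBIC)
cv2.imwrite("pics/crop0.png",a[:,:,::-1])
# world map
K=c["camera_matrix"];v,u=np.mgrid[0:420,0:560]
p=cv2.undistortPoints(np.stack([u,v],-1).reshape(-1,1,2).astype(float),K,np.array([c["k1"],0,0,0,0.])).reshape(420,560,2)
E=c["extrinsics"];W=(np.concatenate([p,np.ones((420,560,1))],-1)*c["range_z"][...,None]-E[:3,3])@E[:3,:3]
np.save("W0.npy",W)
hsv=cv2.cvtColor(f,cv2.COLOR_RGB2HSV)
def comp(mask,name):
    n,l,s,ce=cv2.connectedComponentsWithStats(mask.astype(np.uint8))
    for i in range(1,n):
        if s[i,4]<60: continue
        P=W[l==i];xy=P[:,:2].astype(np.float32)
        (cx,cy),r=cv2.minEnclosingCircle(xy);b=cv2.minAreaRect(xy)
        print(name,ce[i].round(),s[i,4],"z",P[:,2].mean().round(4),"circ",np.round((cx,cy,2*r),4),"rect",np.round([*b[0],*b[1],b[2]],4))
Z=W[...,2]
print("table z",np.median(Z[340:400,250:400]))
roi=np.zeros_like(Z,bool);roi[70:345,70:440]=1
comp(roi&(Z>.055)&(Z<.082),"h55-82")
comp(roi&(Z>.082)&(Z<.12),"h82+")
comp(roi&(Z>.015)&(Z<.035)&(u>380),"rail")
H,S,V=hsv[...,0],hsv[...,1],hsv[...,2]
comp(roi&(u>330)&(S>150)&(V>100)&((H<4)|(H>174))&(Z<.008),"redstrip")
comp(roi&(u>330)&(S>120)&(H>100)&(H<130)&(Z<.008),"bluestrip")
E
```

```text
table z -3.2728479666196684e-05
h55-82 [105.  77.] 123 z 0.0684 circ [0.849  0.4241 0.0402] rect [8.42800e-01 4.16900e-01 1.95000e-02 4.00000e-02 4.94534e+01]
h55-82 [110. 110.] 530 z 0.0683 circ [0.7989 0.4311 0.1688] rect [ 0.7694  0.4018  0.0855  0.1686 44.6437]
h55-82 [181.  82.] 300 z 0.068 circ [0.8343 0.2596 0.1032] rect [ 0.8228  0.2567  0.0265  0.103  14.3422]
h55-82 [238.  80.] 302 z 0.0686 circ [0.8342 0.1414 0.1014] rect [ 0.8226  0.139   0.0237  0.1012 11.6928]
h55-82 [295.  78.] 318 z 0.0692 circ [0.8273 0.0217 0.0999] rect [0.8223 0.0217 0.0102 0.0997 0.7108]
h55-82 [ 92. 106.] 278 z 0.0689 circ [0.7889 0.4564 0.0884] rect [ 0.773   0.445   0.0412  0.0882 35.7111]
h55-82 [221. 106.] 147 z 0.0665 circ [0.7764 0.1775 0.0443] rect [ 0.7676  0.1746  0.0255  0.0438 18.7924]
h55-82 [383. 124.] 469 z 0.0648 circ [ 0.7212 -0.1522  0.0502] rect [ 0.7214 -0.1519  0.0472  0.048  44.0396]
h55-82 [234. 157.] 1302 z 0.0695 circ [0.6554 0.1476 0.0997] rect [0.6569 0.148  0.0846 0.0606 8.4197]
h55-82 [391. 211.] 557 z 0.0655 circ [ 0.543  -0.1527  0.0521] rect [ 0.5423 -0.1522  0.0498
[... 1106 characters left out ...]
95.  72.] 281 z 0.0924 circ [0.824  0.0224 0.0981] rect [8.21000e-01 2.25000e-02 9.79000e-02 8.00000e-03 8.72621e+01]
h82+ [217.  95.] 343 z 0.0936 circ [0.7765 0.1777 0.0426] rect [ 0.7765  0.1777  0.0393  0.0395 17.9432]
h82+ [121. 239.] 360 z 0.0885 circ [0.495  0.3571 0.0811] rect [4.96000e-01 3.57200e-01 7.83000e-02 7.88000e-02 7.87983e+01]
rail [405. 224.] 1316 z 0.024 circ [ 0.5423 -0.1902  0.4376] rect [ 0.5423 -0.1892  0.4373  0.0145  0.6048]
redstrip [373. 262.] 472 z 0.0006 circ [ 0.4483 -0.1262  0.1171] rect [ 0.4505 -0.1262  0.0173  0.1166  0.3048]
bluestrip [367. 172.] 398 z 0.0005 circ [ 0.6408 -0.1242  0.1179] rect [ 6.3740e-01 -1.2410e-01  1.1760e-01  1.7200e-02  8.8532e+01]
```

View pics/crop0.png

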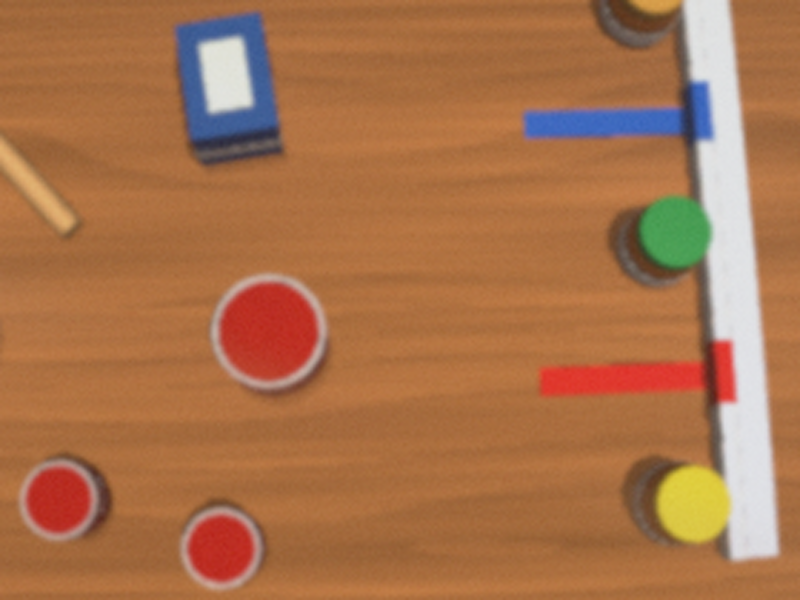

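The crop confirms it: the tin at crop (269,332) measures 74 mm across and the other two about 52 mm, so the large one is the tin. The carton is at crop (228,88). Next I'll refine the rail face and the label axes using both cameras.

```bash
python3 - <<'E'
from h import *
W0=np.load("W0.npy")
for n in("top","side"):
    c=np.load(n+"0.npy",allow_pickle=True).item();f=c["frame"]
    K=c["camera_matrix"];v,u=np.mgrid[0:420,0:560]
    p=cv2.undistortPoints(np.stack([u,v],-1).reshape(-1,1,2).astype(float),K,np.array([c["k1"],0,0,0,0.])).reshape(420,560,2)
    E=c["extrinsics"];r=np.concatenate([p,np.ones((420,560,1))],-1)
    W=(r*c["range_z"][...,None]-E[:3,3])@E[:3,:3]
    o=-E[:3,:3].T@E[:3,3];w=r@E[:3,:3]
    pl=lambda z:o+w*((z-o[2])/w[...,2])[...,None]
    P0=pl(0.);P25=pl(.025)
    hsv=cv2.cvtColor(f,cv2.COLOR_RGB2HSV);H,S,V=[hsv[...,i].astype(int) for i in range(3)]
    # strips on z=0 plane
    for nm,m in(("red",(S>150)&(V>80)&((H<4)|(H>174))),("blue",(S>120)&(H>100)&(H<130))):
        q=P0[m&(P0[...,1]<-.06)&(P0[...,1]>-.18)&(P0[...,0]>.38)&(P0[...,0]<.70)]
        q=q[abs(q[:,0]-np.median(q[:,0]))<.016]
        k=np.polyfit(q[:,1],q[:,0],1);print(n,nm,len(q),"outer y",q[:,1].max().round(4),"x at -.07,-.125,-.18",np.polyval(k,[-.07,-.125,-.18]).round(4))
    # rail top front edge: white vs not on z=.025 plane
    white=(S<60)&(V>150)
    res=[]
    for x in np.arange(.34,.76,.01):
        m=(abs(P25[...,0]-x)<.003)&(P25[...,1]<-.165)&(P25[...,1]>-.24)
        ys=P25[...,1][m&white]
        if len(ys)>4: res.append((x,ys.max(),ys.min()))
    res=np.array(res);print(n,"rail front",res[::4].round(4).tolist())
    k=np.polyfit(res[:,0],res[:,1],1)
    e=abs(res[:,1]-np.polyval(k,res[:,0]));g=e<.002
    k=np.polyfit(res[g,0],res[g,1],1);print("fit",k,g.sum(),np.polyval(k,[.45,.64]))
    m=white&(P25[...,1]<-.185)&(P25[...,1]>-.20)&(P25[...,0]>.28)&(P25[...,0]<.80);print("rail ends",P25[m][:,0].min(),P25[m][:,0].max())
    for nm,x0,y0,d in(("tin",.482,.12,.06),("cart",.656,.148,.065),("jn",.3625,-.152,.045),("jm",.5425,-.152,.045),("jf",.7212,-.152,.045)):
        m=(np.hypot(W[...,0]-x0,W[...,1]-y0)<d)&(W[...,2]>.063)&(W[...,2]<.078)
        q=W[m][:,:2].astype(np.float32);(cx,cy),rr=cv2.minEnclosingCircle(q);b=cv2.minAreaRect(q)
        print(n,nm,np.round((cx,cy,2*rr),4),np.round([*b[0],*b[1],b[2]],4))
E
```

```text
top red 454 outer y -0.0679 x at -.07,-.125,-.18 [0.45   0.4503 0.4505]
top blue 389 outer y -0.0656 x at -.07,-.125,-.18 [0.6371 0.6375 0.6379]
top rail front [[0.34, -0.1846, -0.2187], [0.38, -0.185, -0.2194], [0.42, -0.1857, -0.2182], [0.46, -0.1985, -0.219], [0.5, -0.1853, -0.2183], [0.54, -0.1864, -0.2176], [0.58, -0.1833, -0.2169], [0.62, -0.195, -0.2164], [0.66, -0.184, -0.216], [0.7, -0.1831, -0.2155], [0.74, -0.1889, -0.2152]]
fit [ 0.00412733 -0.18979072] 9 [-0.18793342 -0.18714923]
rail ends 0.3234828727391688 0.7602989009251455
top tin [0.4817 0.1203 0.0748] [4.81700e-01 1.20200e-01 7.28000e-02 7.37000e-02 8.86837e+01]
top cart [0.6554 0.1476 0.0997] [0.6569 0.148  0.0845 0.0606 8.5362]
top jn [ 0.3622 -0.1517  0.0502] [ 3.62500e-01 -1.52500e-01  4.93000e-02  4.74000e-02  4.76344e+01]
top jm [ 0.5428 -0.1528  0.0521] [ 0.5427 -0.1527  0.0502  0.0486 45.7073]
top jf [ 0.7213 -0.1525  0.0496] [ 7.21300e-01 -1.51600e-01  4.74000e-02  4.78000e-02  8.48261e+01]
side red 543 outer y -0.0639 x at -.07,-.125,-.18 [0.4492 0.4507 0.4522]
side blue 425 outer y -0.0622 x at -.07,-.12
[... 181 characters left out ...]
, -0.1789, -0.2394], [0.58, -0.1837, -0.2388], [0.62, -0.2084, -0.2387], [0.66, -0.1842, -0.2381], [0.7, -0.181, -0.2383], [0.74, -0.1828, -0.238]]
fit [-0.00626789 -0.18332678] 6 [-0.18614732 -0.18733822]
rail ends 0.3224192979839134 0.7606879440435801
side tin [0.4813 0.1186 0.0795] [ 0.4805  0.1186  0.0754  0.0734 46.9284]
side cart [0.6547 0.1456 0.1011] [0.6553 0.146  0.0873 0.0644 9.6722]
side jn [ 0.3612 -0.1524  0.0522] [ 3.61800e-01 -1.52600e-01  4.99000e-02  4.92000e-02  7.45353e+01]
side jm [ 0.5419 -0.1533  0.0526] [ 5.41200e-01 -1.53000e-01  5.00000e-02  4.88000e-02  7.60711e+01]
side jf [ 0.7214 -0.1529  0.0534] [ 7.21400e-01 -1.52600e-01  5.15000e-02  4.76000e-02  5.11308e+01]
```

Top and side agree to within about 2 mm:
- **Tin:** (0.4815, 0.1195).
- **Carton:** (0.656, 0.147), with its long side about 9° off world x.
- **Rail face:** y ≈ -0.1845, turned about +0.4°.
- **Labels:** red at x ≈ 0.451, blue at x ≈ 0.639.

I'll push with two spread fingers as a cradle, with the closing axis along the rail, and do the tin first.

Call:
send_rows(steps="0.2 0.024 -0.0187 0 0 0 -0.12; 0.2 0.024 -0.0187 0 0 0 -0.12; 0.2 0.024 -0.0187 0 0 0 -0.12; 0.2 0.024 -0.0187 0 0 0 -0.12; 0.2 0.024 -0.0187 0 0 0 -0.12")

```text
clock: 0.52
eef_pos: [0.2408, 0.3906, 0.2309]
tool_rot: [0.411, 0.911, -0.0, -0.0]
ft_force: [0.2, 1.0, -0.8]
grip_width: 0.0514
grasp_force: 0.0
```

Call:
send_rows(steps="0.2 0.024 -0.0187 0 0 0 -0.12; 0.2 0.024 -0.0187 0 0 0 -0.12; 0.2 0.024 -0.0187 0 0 0 -0.12; 0.2 0.024 -0.0187 0 0 0 -0.12; 0.2 0.024 -0.0187 0 0 0 -0.12")

```text
clock: 0.93
eef_pos: [0.361, 0.297, 0.2309]
tool_rot: [0.663, 0.749, -0.0, -0.0]
ft_force: [0.8, 0.6, 0.1]
grip_width: 0.0513
grasp_force: 0.0
```

Call:
send_rows(steps="0.2 0.024 -0.0187 0 0 0 -0.12; 0.2 0.024 -0.0187 0 0 0 0; 0.2 0.024 -0.0187 0 0 0 0; 0.2 0.024 -0.0187 0 0 0 0; 0.2 0.024 -0.0187 0 0 0 0")

```text
clock: 1.35
eef_pos: [0.4809, 0.2035, 0.2308]
tool_rot: [0.704, 0.71, -0.0, -0.0]
ft_force: [0.7, 0.6, 0.4]
grip_width: 0.0509
grasp_force: 0.0
```

Call:
send_rows(steps="0.2 0 0 -0.027 0 0 0; 0.2 0 0 -0.027 0 0 0; 0.2 0 0 -0.027 0 0 0; 0.2 0 0 -0.027 0 0 0; 0.2 0 0 -0.027 0 0 0")

```text
clock: 1.77
eef_pos: [0.4798, 0.2044, 0.0947]
tool_rot: [0.704, 0.71, -0.0, -0.0]
ft_force: [-0.2, -0.8, -0.2]
grip_width: 0.051
grasp_force: 0.0
```

Call:
send_rows(steps="0.2 0 0 -0.027 0 0 0; 0.2 0 0 -0.027 0 0 0; 0.2 0 0 -0.027 0 0 0; 0.2 0 -0.008 0 0 0 0; 0.2 0 -0.008 0 0 0 0")

```text
clock: 2.18
eef_pos: [0.4783, 0.1877, 0.0138]
tool_rot: [0.704, 0.71, -0.002, -0.001]
ft_force: [0.3, -0.7, 0.5]
grip_width: 0.0512
grasp_force: 0.0
```

Call:
send_rows(steps="0.2 0 -0.008 0 0 0 0; 0.2 0 -0.008 0 0 0 0; 0.2 0 -0.006 0 0 0 0; 0.2 0 -0.004 0 0 0 0; 0.2 0 -0.003 0 0 0 0")

```text
clock: 2.6
eef_pos: [0.481, 0.1592, 0.0165]
tool_rot: [0.705, 0.71, 0.001, 0.0]
ft_force: [0.3, -0.6, -0.4]
grip_width: 0.0511
grasp_force: 0.0
```

Call:
send_rows(steps="0.2 0 -0.003 0 0 0 0; 0.2 0 -0.003 0 0 0 0; 0.2 0 -0.003 0 0 0 0; 0.2 0 -0.004 0 0 0 0; 0.2 0 -0.004 0 0 0 0")

```text
clock: 3.02
eef_pos: [0.4808, 0.1433, 0.0157]
tool_rot: [0.704, 0.71, 0.001, 0.0]
ft_force: [-0.4, 4.8, 3.8]
grip_width: 0.0515
grasp_force: 0.0
```

```bash
cat >> h.py <<'E'
def wmap(c):
    v,u=np.mgrid[0:420,0:560]
    p=cv2.undistortPoints(np.stack([u,v],-1).reshape(-1,1,2).astype(float),c["camera_matrix"],np.array([c["k1"],0,0,0,0.])).reshape(420,560,2)
    E=c["extrinsics"];return (np.concatenate([p,np.ones((420,560,1))],-1)*c["range_z"][...,None]-E[:3,3])@E[:3,:3]
def blob(c,color,x0,y0,d=.06):
    W=wmap(c);h=cv2.cvtColor(c["frame"],cv2.COLOR_RGB2HSV);H,S=h[...,0].astype(int),h[...,1]
    m=(np.hypot(W[...,0]-x0,W[...,1]-y0)<d)&(W[...,2]>.058)&(W[...,2]<.08)
    if color=="red": m&=((H<5)|(H>172))&(S>100)
    if color=="blue": m&=(H>95)&(H<135)
    q=W[m][:,:2].astype(np.float32);(a,b),r=cv2.minEnclosingCircle(q);t=cv2.minAreaRect(q)
    return len(q),np.round((a,b,2*r),4),np.round([*t[0],*t[1],t[2]],4),np.round(W[m].mean(0),4)
E
python3 - <<'E'
from h import *
o=get_obs();print(o["eef_pos"],o["ft_force"],o["grip_width"])
for n in("top","side"):
    c=camera(n);save(n+"1.png",c);print(n,blob(c,"red",.481,.105))
E
```

```text
[0.48077727 0.14326658 0.01572788] [-0.38132877  4.78827162  3.82479382] 0.051471255777328
top (217, array([0.4879, 0.0939, 0.0549]), array([4.92500e-01, 8.59000e-02, 5.47000e-02, 1.83000e-02, 2.96477e+01]), array([0.492 , 0.087 , 0.0705]))
side (642, array([0.4797, 0.1025, 0.0756]), array([4.77600e-01, 1.03400e-01, 7.39000e-02, 6.91000e-02, 7.94047e+01]), array([0.4783, 0.099 , 0.0695]))
```

View pics/side1.png

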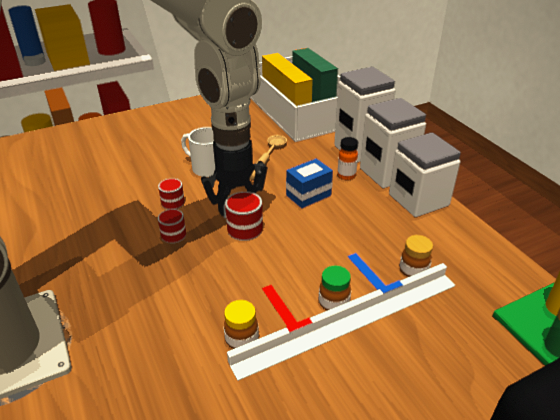

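The side view shows the tin at (244,215), upright and seated in the finger cradle. It has moved 15 mm so far. I'll carry on pushing.

Call:
send_rows(steps="0.2 -0.0008 -0.006 0 0 0 0; 0.2 -0.0008 -0.006 0 0 0 0; 0.2 -0.0008 -0.006 0 0 0 0; 0.2 -0.0008 -0.006 0 0 0 0; 0.2 -0.0008 -0.006 0 0 0 0")

```text
clock: 3.53
eef_pos: [0.476, 0.1123, 0.0153]
tool_rot: [0.704, 0.71, -0.0, -0.0]
ft_force: [1.0, 4.0, 2.9]
grip_width: 0.0512
grasp_force: 0.0
```

Call:
send_rows(steps="0.2 -0.0008 -0.006 0 0 0 0; 0.2 -0.0008 -0.006 0 0 0 0; 0.2 -0.0008 -0.006 0 0 0 0; 0.2 -0.0008 -0.006 0 0 0 0; 0.2 -0.0008 -0.006 0 0 0 0")

```text
clock: 3.95
eef_pos: [0.472, 0.0822, 0.0153]
tool_rot: [0.704, 0.71, -0.0, -0.0]
ft_force: [-0.4, 5.2, 2.4]
grip_width: 0.0512
grasp_force: 0.0
```

Call:
send_rows(steps="0.2 -0.0008 -0.006 0 0 0 0; 0.2 -0.0008 -0.006 0 0 0 0; 0.2 -0.0008 -0.006 0 0 0 0; 0.2 -0.0008 -0.006 0 0 0 0; 0.2 -0.0008 -0.006 0 0 0 0")

```text
clock: 4.37
eef_pos: [0.4681, 0.0523, 0.0153]
tool_rot: [0.704, 0.71, -0.0, -0.0]
ft_force: [0.5, 4.0, 2.9]
grip_width: 0.0512
grasp_force: 0.0
```

Call:
send_rows(steps="0.2 -0.0008 -0.006 0 0 0 0; 0.2 -0.0008 -0.006 0 0 0 0; 0.2 -0.0008 -0.006 0 0 0 0; 0.2 -0.0008 -0.006 0 0 0 0; 0.2 -0.0008 -0.006 0 0 0 0")

```text
clock: 4.78
eef_pos: [0.464, 0.0222, 0.0153]
tool_rot: [0.704, 0.71, -0.0, -0.0]
ft_force: [-0.1, 3.7, 3.5]
grip_width: 0.0512
grasp_force: 0.0
```

Call:
send_rows(steps="0.2 -0.0008 -0.006 0 0 0 0; 0.2 -0.0008 -0.006 0 0 0 0; 0.2 -0.0008 -0.006 0 0 0 0; 0.2 -0.0008 -0.006 0 0 0 0; 0.2 -0.0008 -0.006 0 0 0 0")

```text
clock: 5.2
eef_pos: [0.4601, -0.0077, 0.0153]
tool_rot: [0.704, 0.71, -0.0, -0.0]
ft_force: [1.2, 3.0, 3.0]
grip_width: 0.0513
grasp_force: 0.0
```

Call:
send_rows(steps="0.2 -0.0008 -0.006 0 0 0 0; 0.2 -0.0008 -0.006 0 0 0 0; 0.2 -0.0008 -0.006 0 0 0 0; 0.2 -0.0008 -0.004 0 0 0 0; 0.2 -0.0008 -0.002 0 0 0 0")

```text
clock: 5.62
eef_pos: [0.4563, -0.0319, 0.0153]
tool_rot: [0.705, 0.71, 0.0, 0.0]
ft_force: [1.8, 3.1, 2.6]
grip_width: 0.0511
grasp_force: 0.0
```

```bash
python3 - <<'E'
from h import *
o=get_obs();print(o["eef_pos"],o["ft_force"],o["grip_width"])
for n in("side","top"):
    c=camera(n);save(n+"2.png",c);print(n,blob(c,"red",o["eef_pos"][0],o["eef_pos"][1]-.039))
E
```

```text
[ 0.45626327 -0.03190494  0.01533471] [1.83622993 3.07410487 2.64848923] 0.05107164994274322
side (920, array([ 0.4544, -0.0709,  0.076 ]), array([ 4.53400e-01, -7.18000e-02,  7.29000e-02,  6.94000e-02,
        7.40689e+01]), array([ 0.4537, -0.0745,  0.0701]))
top (0, array([0., 0., 0.]), array([0., 0., 0., 0., 0.]), array([nan, nan, nan]))h.py:26: RuntimeWarning: Mean of empty slice.
  return len(q),np.round((a,b,2*r),4),np.round([*t[0],*t[1],t[2]],4),np.round(W[m].mean(0),4)
  ret = um.true_divide(
```

Call:
send_rows(steps="0.2 -0.0005 -0.005 0 0 0 0; 0.2 -0.0005 -0.005 0 0 0 0; 0.2 -0.0005 -0.005 0 0 0 0; 0.2 -0.0005 -0.005 0 0 0 0; 0.2 -0.0005 -0.005 0 0 0 0")

```text
clock: 6.13
eef_pos: [0.4534, -0.0566, 0.0152]
tool_rot: [0.704, 0.71, -0.0, -0.0]
ft_force: [0.6, 3.6, 3.0]
grip_width: 0.0512
grasp_force: 0.0
```

Call:
send_rows(steps="0.2 -0.0005 -0.005 0 0 0 0; 0.2 -0.0005 -0.005 0 0 0 0; 0.2 -0.0005 -0.005 0 0 0 0; 0.2 -0.0005 -0.005 0 0 0 0; 0.2 -0.0005 -0.005 0 0 0 0")

```text
clock: 6.55
eef_pos: [0.451, -0.0817, 0.0153]
tool_rot: [0.704, 0.71, -0.0, -0.0]
ft_force: [0.5, 4.3, 2.5]
grip_width: 0.0513
grasp_force: 0.0
```

Call:
send_rows(steps="0.2 0 -0.004 0 0 0 0; 0.2 0 -0.004 0 0 0 0; 0.2 0 -0.003 0 0 0 0; 0.2 0 -0.003 0 0 0 0; 0.2 0 -0.002 0 0 0 0")

```text
clock: 6.97
eef_pos: [0.4511, -0.0975, 0.0152]
tool_rot: [0.704, 0.71, -0.0, -0.0]
ft_force: [0.1, 4.2, 2.7]
grip_width: 0.051
grasp_force: 0.0
```

```bash
python3 - <<'E'
from h import *
o=get_obs();print(o["eef_pos"],o["ft_force"],o["grip_width"])
c=camera("side");save("side3.png",c);print(blob(c,"red",o["eef_pos"][0],o["eef_pos"][1]-.039))
f=c["frame"][240:380,210:360];cv2.imwrite("pics/c3.png",cv2.resize(f,None,fx=4,fy=4,interpolation=2)[:,:,::-1])
E
```

```text
[ 0.45108662 -0.09747647  0.015246  ] [0.07320784 4.1908408  2.6824924 ] 0.05099469840386172
(1055, array([ 0.4503, -0.1371,  0.0746]), array([ 0.4494, -0.1382,  0.0703,  0.0716, 10.2575]), array([ 0.4486, -0.1395,  0.0702]))
```

View pics/c3.png

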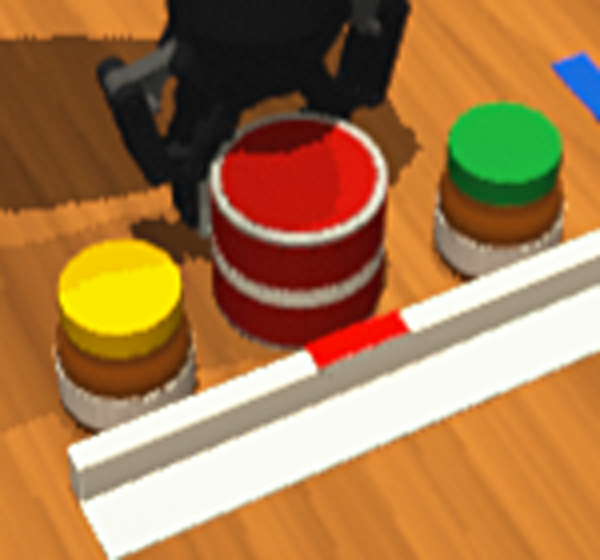

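The crop shows the tin upright at (300,235), clear of both jars, heading for the red flap at (360,340), with a small gap left. I'll creep on to contact.

Call:
send_rows(steps="0.2 0 -0.002 0 0 0 0; 0.2 0 -0.002 0 0 0 0; 0.2 0 -0.002 0 0 0 0; 0.2 0 -0.001 0 0 0 0; 0.2 0 -0.001 0 0 0 0")

```text
clock: 7.43
eef_pos: [0.4512, -0.1053, 0.0153]
tool_rot: [0.704, 0.71, 0.0, -0.0]
ft_force: [0.8, 3.8, 2.9]
grip_width: 0.0513
grasp_force: 0.0
```

Call:
send_rows(steps="0.2 0 -0.001 0 0 0 0; 0.2 0 -0.0005 0 0 0 0; 0.2 0 -0.0005 0 0 0 0; 0.2 0 -0.0005 0 0 0 0; 0.2 0 -0.0005 0 0 0 0")

```text
clock: 7.85
eef_pos: [0.4512, -0.1082, 0.0153]
tool_rot: [0.704, 0.71, -0.0, -0.0]
ft_force: [0.7, 3.4, 2.7]
grip_width: 0.0514
grasp_force: 0.0
```

Call:
send_rows(steps="0.2 0 -0.0004 0 0 0 0; 0.2 0 -0.0004 0 0 0 0; 0.2 0 -0.0004 0 0 0 0; 0.2 0 -0.0004 0 0 0 0; 0.2 0 -0.0004 0 0 0 0")

```text
clock: 8.27
eef_pos: [0.4512, -0.1102, 0.0153]
tool_rot: [0.704, 0.71, 0.0, -0.0]
ft_force: [-0.7, 4.0, 3.0]
grip_width: 0.0511
grasp_force: 0.0
```

Call:
send_rows(steps="0.2 0 -0.0004 0 0 0 0; 0.2 0 -0.0004 0 0 0 0; 0.2 0 -0.0004 0 0 0 0; 0.2 0 -0.0004 0 0 0 0; 0.2 0 0 0 0 0 0")

```text
clock: 8.68
eef_pos: [0.4512, -0.1115, 0.0154]
tool_rot: [0.704, 0.71, 0.0, -0.0]
ft_force: [-0.4, 6.0, 3.6]
grip_width: 0.0512
grasp_force: 0.0
```

Call:
send_rows(steps="0.2 0 -0.0004 0 0 0 0; 0.2 0 -0.0004 0 0 0 0; 0.2 0 0 0 0 0 0; 0.2 0 0 0 0 0 0; 0.2 0 0 0 0 0 0")

```text
clock: 9.1
eef_pos: [0.4512, -0.1116, 0.0155]
tool_rot: [0.704, 0.71, 0.001, -0.001]
ft_force: [0.2, 7.5, 5.8]
grip_width: 0.0515
grasp_force: 0.2
```

```bash
python3 - <<'E'
from h import *
o=get_obs();print(o["eef_pos"],o["ft_force"],o["grip_width"])
c=camera("side");print(blob(c,"red",o["eef_pos"][0],o["eef_pos"][1]-.039))
f=c["frame"][240:380,210:360];cv2.imwrite("pics/c4.png",cv2.resize(f,None,fx=4,fy=4,interpolation=2)[:,:,::-1])
E
```

```text
[ 0.45122031 -0.11161928  0.01546417] [0.19052404 7.48082913 5.78442651] 0.0515258667423122
(1088, array([ 0.4502, -0.1512,  0.0746]), array([ 4.48100e-01, -1.50600e-01,  7.40000e-02,  6.90000e-02,
        7.19827e+01]), array([ 0.4488, -0.1535,  0.0703]))
```

The arm has stalled at about 7 N, so the tin is against the rail. I'll back off straight, lift, and go behind the carton.

Call:
send_rows(steps="0.2 0 0.004 0 0 0 0; 0.2 0 0.008 0 0 0 0; 0.2 0 0.012 0 0 0 0; 0.2 0 0.015 0 0 0 0; 0.2 0 0.015 0 0 0 0")

```text
clock: 9.57
eef_pos: [0.4509, -0.0586, 0.0149]
tool_rot: [0.705, 0.709, -0.001, 0.0]
ft_force: [-0.6, 0.2, 0.3]
grip_width: 0.051
grasp_force: 0.0
```

Call:
send_rows(steps="0.42 0 0.01 0.028 0 0 0; 0.42 0 0 0.03 0 0 0; 0.42 0 0 0.03 0 0 0; 0.42 0 0 0.03 0 0 0; 0.42 0 0 0.03 0 0 0")

```text
clock: 9.98
eef_pos: [0.4506, -0.0487, 0.1643]
tool_rot: [0.704, 0.71, -0.001, 0.0]
ft_force: [0.3, -0.5, 0.4]
grip_width: 0.0606
grasp_force: 0.0
```

Call:
send_rows(steps="0.42 0.0192 0.027 0 0 0 0.015; 0.42 0.0192 0.027 0 0 0 0.015; 0.42 0.0192 0.027 0 0 0 0.015; 0.42 0.0192 0.027 0 0 0 0.015; 0.42 0.0192 0.027 0 0 0 0.015")

```text
clock: 10.4
eef_pos: [0.5478, 0.0873, 0.1629]
tool_rot: [0.677, 0.736, -0.001, 0.001]
ft_force: [1.1, -0.9, -0.1]
grip_width: 0.0606
grasp_force: 0.0
```

Call:
send_rows(steps="0.42 0.0192 0.027 0 0 0 0.015; 0.42 0.0192 0.027 0 0 0 0.015; 0.42 0.0192 0.027 0 0 0 0.015; 0.42 0.0192 0.027 0 0 0 0.015; 0.42 0.0192 0.027 0 0 0 0.015")

```text
clock: 10.82
eef_pos: [0.6437, 0.2225, 0.1624]
tool_rot: [0.649, 0.761, -0.001, 0.001]
ft_force: [1.6, -0.1, 0.0]
grip_width: 0.0606
grasp_force: 0.0
```

```bash
python3 - <<'E'
from h import *
o=get_obs();print(o["eef_pos"],o["tool_rot"],o["grip_width"])
for n in("top","side"):
    c=camera(n);save(n+"5.png",c);print(n,blob(c,"red",.451,-.15),blob(c,"blue",.656,.147,.065))
    for x in(.3625,.5425,.7213):print(blob(c,"",x,-.152,.045 if x<.37 or x>.7 else .035)[1])
E
```

```text
[0.6437277  0.22248201 0.16244831] [ 6.48937955e-01  7.60840643e-01 -8.77688872e-04  5.24442182e-04] 0.060602045467166035
top (926, array([ 0.4521, -0.1479,  0.0657]), array([ 0.4526, -0.148 ,  0.0631,  0.0645, 39.3664]), array([ 0.4519, -0.1476,  0.0703])) (915, array([0.6564, 0.1471, 0.0989]), array([0.6561, 0.1475, 0.0831, 0.0598, 7.9771]), array([0.6542, 0.1464, 0.0695]))
[ 0.3619 -0.1518  0.0518]
[ 0.5425 -0.153   0.0523]
[ 0.7216 -0.1519  0.0496]
side (1060, array([ 0.4503, -0.1505,  0.0753]), array([ 4.48400e-01, -1.49700e-01,  7.24000e-02,  6.97000e-02,
        8.46181e+01]), array([ 0.449 , -0.1522,  0.0698])) (597, array([0.653 , 0.1465, 0.1017]), array([0.6556, 0.1461, 0.0873, 0.0642, 8.084 ]), array([0.6501, 0.138 , 0.0683]))
[ 0.3614 -0.1533  0.0512]
[ 0.5414 -0.1534  0.052 ]
[ 0.7217 -0.1522  0.0534]
```

View pics/top5.png

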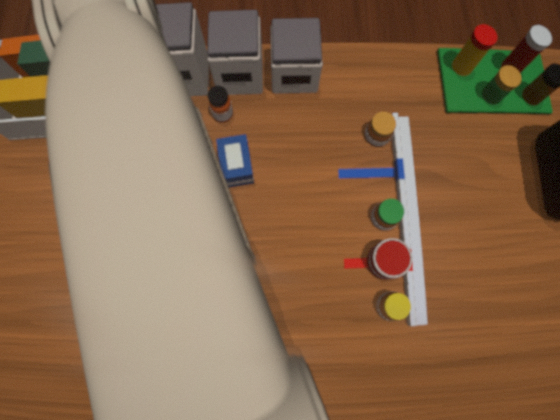

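The top view shows the tin at (392,258) on the red label against the rail at x ≈ 0.451, with all three jars where they were and the carton at (235,160). Next I'll descend behind the carton, square to its long side.

Call:
send_rows(steps="0.42 0 0 -0.0294 0 0 -0.01; 0.42 0 0 -0.0294 0 0 0; 0.42 0 0 -0.0294 0 0 0; 0.42 0 0 -0.0294 0 0 0; 0.42 0 0 -0.0294 0 0 0")

```text
clock: 11.33
eef_pos: [0.6425, 0.2204, 0.0146]
tool_rot: [0.653, 0.757, -0.001, 0.0]
ft_force: [-0.2, 0.4, 0.4]
grip_width: 0.0608
grasp_force: 0.0
```

Call:
send_rows(steps="0.42 0.001 -0.006 0 0 0 0; 0.42 0.001 -0.006 0 0 0 0; 0.42 0.001 -0.006 0 0 0 0; 0.42 0.001 -0.006 0 0 0 0; 0.42 0.001 -0.004 0 0 0 0")

```text
clock: 11.75
eef_pos: [0.6503, 0.1926, 0.0193]
tool_rot: [0.653, 0.757, 0.002, 0.001]
ft_force: [0.1, 0.3, -0.8]
grip_width: 0.0608
grasp_force: 0.0
```

Call:
send_rows(steps="0.42 0.0005 -0.003 0 0 0 0; 0.42 0.0005 -0.003 0 0 0 0; 0.42 0.0005 -0.003 0 0 0 0; 0.42 0.0005 -0.003 0 0 0 0; 0.42 0.0005 -0.003 0 0 0 0")

```text
clock: 12.17
eef_pos: [0.6511, 0.1793, 0.0171]
tool_rot: [0.652, 0.758, 0.001, -0.0]
ft_force: [-0.2, 4.3, 2.3]
grip_width: 0.0605
grasp_force: 0.3
```

```bash
python3 - <<'E'
from h import *
o=get_obs();print(o["eef_pos"],o["tool_rot"],o["ft_force"])
for n in("top","side"):
    c=camera(n);save(n+"6.png",c);print(n,blob(c,"blue",o["eef_pos"][0]+.005,o["eef_pos"][1]-.042,.065))
E
```

```text
[0.65108567 0.17931681 0.01705743] [ 6.52494503e-01  7.57792822e-01  9.78512730e-04 -7.71866472e-05] [-0.17209282  4.27441065  2.26305428]
top (0, array([0., 0., 0.]), array([0., 0., 0., 0., 0.]), array([nan, nan, nan]))
side (674, array([0.6536, 0.1466, 0.1186]), array([0.6533, 0.145 , 0.1081, 0.0851, 8.677 ]), array([0.6512, 0.13  , 0.0698]))h.py:26: RuntimeWarning: Mean of empty slice.
  return len(q),np.round((a,b,2*r),4),np.round([*t[0],*t[1],t[2]],4),np.round(W[m].mean(0),4)
  ret = um.true_divide(
```

View pics/side6.png

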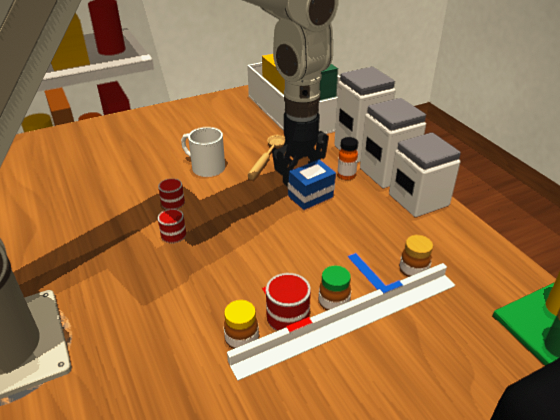

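The side view shows the carton at (312,185) with both fingers square on its long side. I'll push it while easing out the 8°.

Call:
send_rows(steps="0.42 0 -0.005 0 0 0 -0.007; 0.42 0 -0.005 0 0 0 -0.007; 0.42 0 -0.005 0 0 0 -0.007; 0.42 0 -0.005 0 0 0 -0.007; 0.42 0 -0.005 0 0 0 -0.007")

```text
clock: 12.68
eef_pos: [0.6507, 0.1528, 0.0163]
tool_rot: [0.666, 0.746, 0.0, 0.0]
ft_force: [0.7, 3.1, 1.6]
grip_width: 0.0603
grasp_force: 0.3
```

Call:
send_rows(steps="0.42 0 -0.005 0 0 0 -0.007; 0.42 0 -0.005 0 0 0 -0.007; 0.42 0 -0.005 0 0 0 -0.007; 0.42 0 -0.005 0 0 0 -0.007; 0.42 0 -0.005 0 0 0 -0.007")

```text
clock: 13.1
eef_pos: [0.6507, 0.1279, 0.0163]
tool_rot: [0.679, 0.734, -0.0, -0.0]
ft_force: [-0.2, 4.1, 2.1]
grip_width: 0.0601
grasp_force: 0.3
```

Call:
send_rows(steps="0.42 0 -0.005 0 0 0 -0.007; 0.42 0 -0.005 0 0 0 -0.007; 0.42 0 -0.005 0 0 0 -0.007; 0.42 0 -0.005 0 0 0 -0.007; 0.42 0 -0.005 0 0 0 -0.007")

```text
clock: 13.52
eef_pos: [0.6507, 0.1029, 0.0163]
tool_rot: [0.692, 0.722, -0.0, -0.0]
ft_force: [0.3, 3.0, 1.7]
grip_width: 0.0606
grasp_force: 0.3
```

Call:
send_rows(steps="0.42 0 -0.005 0 0 0 -0.007; 0.42 0 -0.005 0 0 0 -0.007; 0.42 0 -0.005 0 0 0 -0.007; 0.42 0 -0.005 0 0 0 -0.007; 0.42 0 -0.005 0 0 0 -0.007")

```text
clock: 13.93
eef_pos: [0.6507, 0.0779, 0.0163]
tool_rot: [0.705, 0.71, -0.0, -0.0]
ft_force: [0.5, 3.7, 1.7]
grip_width: 0.0602
grasp_force: 0.3
```

```bash
sed -i 's/m&=(H>95)&(H<135)/m\&=(H>100)\&(H<130)\&(S>130)\&(h[...,2]>70)/' h.py; python3 - <<'E'
from h import *
o=get_obs();print(o["eef_pos"],o["tool_rot"],o["ft_force"])
c=camera("side");save("side7.png",c);print(blob(c,"blue",o["eef_pos"][0],o["eef_pos"][1]-.042,.06))
E
```

```text
[0.6506605  0.07794606 0.016275  ] [ 7.04524108e-01  7.09680053e-01 -3.28954007e-05 -4.25158738e-05] [0.50614015 3.74883368 1.6765718 ]
(473, array([0.65  , 0.0355, 0.103 ]), array([0.651 , 0.0352, 0.0844, 0.0643, 0.014 ]), array([0.6465, 0.0296, 0.0718]))
```

The carton is now square to the rail at (0.651, 0.035). I'll keep going, drifting to x ≈ 0.639.

Call:
send_rows(steps="0.42 -0.0004 -0.005 0 0 0 0; 0.42 -0.0004 -0.005 0 0 0 0; 0.42 -0.0004 -0.005 0 0 0 0; 0.42 -0.0004 -0.005 0 0 0 0; 0.42 -0.0004 -0.005 0 0 0 0")

```text
clock: 14.4
eef_pos: [0.6485, 0.0528, 0.0161]
tool_rot: [0.704, 0.71, -0.0, -0.0]
ft_force: [0.4, 2.0, 1.1]
grip_width: 0.0606
grasp_force: 0.5
```

Call:
send_rows(steps="0.42 -0.0004 -0.005 0 0 0 0; 0.42 -0.0004 -0.005 0 0 0 0; 0.42 -0.0004 -0.005 0 0 0 0; 0.42 -0.0004 -0.005 0 0 0 0; 0.42 -0.0004 -0.005 0 0 0 0")

```text
clock: 14.82
eef_pos: [0.6465, 0.0278, 0.0162]
tool_rot: [0.704, 0.71, -0.0, -0.0]
ft_force: [-0.0, 2.7, 0.1]
grip_width: 0.0605
grasp_force: 0.5
```

Call:
send_rows(steps="0.42 -0.0004 -0.005 0 0 0 0; 0.42 -0.0004 -0.005 0 0 0 0; 0.42 -0.0004 -0.005 0 0 0 0; 0.42 -0.0004 -0.005 0 0 0 0; 0.42 -0.0004 -0.005 0 0 0 0")

```text
clock: 15.23
eef_pos: [0.6445, 0.0029, 0.0162]
tool_rot: [0.704, 0.71, -0.0, -0.0]
ft_force: [0.2, 2.0, 0.6]
grip_width: 0.0602
grasp_force: 0.6
```

Call:
send_rows(steps="0.42 -0.0004 -0.005 0 0 0 0; 0.42 -0.0004 -0.005 0 0 0 0; 0.42 -0.0004 -0.005 0 0 0 0; 0.42 -0.0004 -0.005 0 0 0 0; 0.42 -0.0004 -0.005 0 0 0 0")

```text
clock: 15.65
eef_pos: [0.6426, -0.0221, 0.0163]
tool_rot: [0.704, 0.71, -0.0, -0.0]
ft_force: [0.0, 2.5, -0.9]
grip_width: 0.0606
grasp_force: 0.6
```

Call:
send_rows(steps="0.42 -0.0004 -0.005 0 0 0 0; 0.42 -0.0004 -0.005 0 0 0 0; 0.42 -0.0004 -0.005 0 0 0 0; 0.42 -0.0004 -0.005 0 0 0 0; 0.42 -0.0004 -0.005 0 0 0 0")

```text
clock: 16.07
eef_pos: [0.6406, -0.0471, 0.0163]
tool_rot: [0.704, 0.71, -0.0, -0.0]
ft_force: [1.1, 2.1, 0.6]
grip_width: 0.0605
grasp_force: 0.6
```

Call:
send_rows(steps="0.42 -0.0004 -0.005 0 0 0 0; 0.42 -0.0004 -0.005 0 0 0 0; 0.42 -0.0004 -0.004 0 0 0 0; 0.42 -0.0004 -0.003 0 0 0 0; 0.42 -0.0004 -0.002 0 0 0 0")

```text
clock: 16.48
eef_pos: [0.6387, -0.0661, 0.0163]
tool_rot: [0.704, 0.71, -0.0, 0.0]
ft_force: [-0.0, 2.1, -0.5]
grip_width: 0.0605
grasp_force: 0.6
```

```bash
python3 - <<'E'
from h import *
o=get_obs();print(o["eef_pos"],o["tool_rot"],o["ft_force"])
for n in("side","top"):
    c=camera(n);save(n+"8.png",c);print(blob(c,"blue",o["eef_pos"][0],o["eef_pos"][1]-.042,.06))
    if n=="side":f=c["frame"][200:330,300:480];cv2.imwrite("pics/c8.png",cv2.resize(f,None,fx=4,fy=4,interpolation=2)[:,:,::-1])
E
```

```text
[ 0.63866406 -0.06610326  0.01627195] [ 7.04405968e-01  7.09797316e-01 -3.17023663e-05  3.43158013e-05] [-0.02091696  2.09973219 -0.45686621]
(651, array([ 0.6418, -0.1056,  0.111 ]), array([ 6.4070e-01, -1.0590e-01,  6.8800e-02,  8.9700e-02,  8.9699e+01]), array([ 0.6346, -0.1151,  0.0715]))
(0, array([0., 0., 0.]), array([0., 0., 0., 0., 0.]), array([nan, nan, nan]))h.py:26: RuntimeWarning: Mean of empty slice.
  return len(q),np.round((a,b,2*r),4),np.round([*t[0],*t[1],t[2]],4),np.round(W[m].mean(0),4)
  ret = um.true_divide(
```

View pics/c8.png

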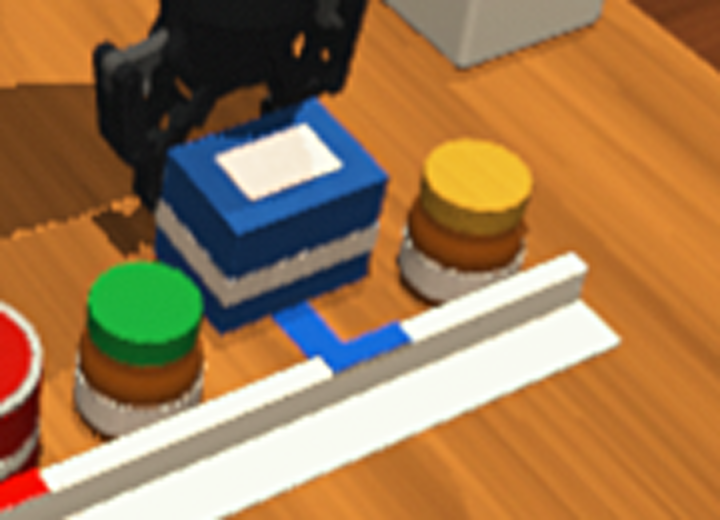

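The crop shows the carton's lower front edge running from (228,330) to (357,280), midpoint about (292,305). That's right where the blue strip goes under it, at about (295,306). So it's centred with room to both jars, and I can go straight in and then creep.

Call:
send_rows(steps="0.42 0 -0.004 0 0 0 0; 0.42 0 -0.004 0 0 0 0; 0.42 0 -0.004 0 0 0 0; 0.42 0 -0.004 0 0 0 0; 0.42 0 -0.004 0 0 0 0")

```text
clock: 17.0
eef_pos: [0.6387, -0.086, 0.0163]
tool_rot: [0.704, 0.71, 0.0, -0.0]
ft_force: [0.4, 2.5, 0.8]
grip_width: 0.0609
grasp_force: 0.6
```

Call:
send_rows(steps="0.42 0 -0.004 0 0 0 0; 0.42 0 -0.004 0 0 0 0; 0.42 0 -0.003 0 0 0 0; 0.42 0 -0.003 0 0 0 0; 0.42 0 -0.002 0 0 0 0")

```text
clock: 17.42
eef_pos: [0.6387, -0.102, 0.0163]
tool_rot: [0.704, 0.71, -0.0, 0.0]
ft_force: [-0.2, 1.4, 0.5]
grip_width: 0.0607
grasp_force: 0.6
```

Call:
send_rows(steps="0.42 0 -0.002 0 0 0 0; 0.42 0 -0.001 0 0 0 0; 0.42 0 -0.001 0 0 0 0; 0.42 0 -0.001 0 0 0 0; 0.42 0 -0.001 0 0 0 0")

```text
clock: 17.83
eef_pos: [0.6387, -0.1075, 0.0163]
tool_rot: [0.704, 0.71, 0.0, -0.0]
ft_force: [-0.6, 2.1, 1.0]
grip_width: 0.0607
grasp_force: 0.6
```

Call:
send_rows(steps="0.42 0 -0.0005 0 0 0 0; 0.42 0 -0.0005 0 0 0 0; 0.42 0 -0.0005 0 0 0 0; 0.42 0 -0.0005 0 0 0 0; 0.42 0 -0.0005 0 0 0 0")

```text
clock: 18.25
eef_pos: [0.6387, -0.1101, 0.0163]
tool_rot: [0.704, 0.71, -0.0, -0.0]
ft_force: [0.8, 2.4, -0.1]
grip_width: 0.0606
grasp_force: 0.6
```

Call:
send_rows(steps="0.42 0 -0.0005 0 0 0 0; 0.42 0 -0.0005 0 0 0 0; 0.42 0 -0.0005 0 0 0 0; 0.42 0 -0.0005 0 0 0 0; 0.42 0 -0.0005 0 0 0 0")

```text
clock: 18.67
eef_pos: [0.6387, -0.1126, 0.0163]
tool_rot: [0.704, 0.71, -0.0, -0.0]
ft_force: [0.3, 2.2, 1.1]
grip_width: 0.0606
grasp_force: 0.6
```

Call:
send_rows(steps="0.42 0 -0.0004 0 0 0 0; 0.42 0 -0.0004 0 0 0 0; 0.42 0 -0.0004 0 0 0 0; 0.42 0 -0.0003 0 0 0 0; 0.42 0 0 0 0 0 0")

```text
clock: 19.08
eef_pos: [0.6387, -0.1136, 0.0164]
tool_rot: [0.704, 0.71, 0.0, -0.0]
ft_force: [0.2, 4.4, 1.2]
grip_width: 0.0607
grasp_force: 1.0
```

Call:
send_rows(steps="0.42 0 -0.0005 0 0 0 0; 0.42 0 -0.0005 0 0 0 0; 0.42 0 -0.0005 0 0 0 0; 0.42 0 0 0 0 0 0; 0.42 0 0 0 0 0 0")

```text
clock: 19.5
eef_pos: [0.6387, -0.1137, 0.0165]
tool_rot: [0.704, 0.71, 0.001, -0.001]
ft_force: [-0.8, 8.6, 1.9]
grip_width: 0.0608
grasp_force: 1.6
```

Call:
send_rows(steps="0.42 0 -0.0005 0 0 0 0; 0.42 0 -0.0005 0 0 0 0; 0.42 0 0 0 0 0 0; 0.42 0 0 0 0 0 0; 0.42 0 0 0 0 0 0")

```text
clock: 19.92
eef_pos: [0.6387, -0.1137, 0.0166]
tool_rot: [0.704, 0.711, 0.002, -0.002]
ft_force: [-1.8, 10.2, 2.4]
grip_width: 0.0609
grasp_force: 1.9
```

The arm has stalled at about 10 N, so the carton is flush against the rail. I'll retreat and move clear of the cameras.

Call:
send_rows(steps="0.42 0 0.003 0 0 0 0; 0.42 0 0.006 0 0 0 0; 0.42 0 0.012 0 0 0 0; 0.42 0 0.015 0 0 0 0; 0.42 0 0.02 0 0 0 0")

```text
clock: 20.33
eef_pos: [0.6387, -0.0607, 0.0163]
tool_rot: [0.705, 0.709, -0.0, 0.0]
ft_force: [0.5, -0.1, -0.1]
grip_width: 0.0604
grasp_force: 0.0
```

Call:
send_rows(steps="0.42 0 0.01 0.03 0 0 0; 0.42 0 0 0.035 0 0 0; 0.42 0 0 0.035 0 0 0; 0.42 0 0 0.035 0 0 0; 0.42 -0.01 0.01 0.03 0 0 0")

```text
clock: 20.75
eef_pos: [0.6302, -0.0409, 0.1838]
tool_rot: [0.705, 0.71, 0.001, 0.002]
ft_force: [1.4, -0.3, 0.7]
grip_width: 0.0604
grasp_force: 0.0
```

Call:
send_rows(steps="0.42 -0.015 0.035 0 0 0 0; 0.42 -0.015 0.035 0 0 0 0; 0.42 -0.015 0.035 0 0 0 0; 0.42 -0.015 0.035 0 0 0 0; 0.42 -0.015 0.035 0 0 0 0")

```text
clock: 21.17
eef_pos: [0.5525, 0.1365, 0.1816]
tool_rot: [0.704, 0.71, 0.0, 0.0]
ft_force: [0.6, 0.0, -0.4]
grip_width: 0.0606
grasp_force: 0.0
```

Call:
send_rows(steps="0.42 -0.015 0.02 0 0 0 0; 0.42 -0.015 0.02 0 0 0 0; 0.42 0 0 0 0 0 0; 0.42 0 0 0 0 0 0; 0.42 0 0 0 0 0 0")

```text
clock: 21.58
eef_pos: [0.5238, 0.1747, 0.1815]
tool_rot: [0.704, 0.71, 0.0, 0.0]
ft_force: [0.3, 0.8, 0.7]
grip_width: 0.0599
grasp_force: 0.0
```

```bash
python3 - <<'E'
from h import *
o=get_obs();print(o["eef_pos"],o["clock"])
c=camera("top");save("top9.png",c)
print(blob(c,"red",.451,-.15),blob(c,"blue",.639,-.155,.06))
for x in(.3625,.5425,.7213):print(blob(c,"",x,-.152,.035)[1])
a=cv2.resize(c["frame"][100:340,330:440],(275*1,600),interpolation=2)
s=camera("side");b=cv2.resize(s["frame"][210:390,220:470],(525,378),interpolation=2)
im=np.zeros((600,800,3),np.uint8);im[:,:275]=a;im[:378,275:]=b
cv2.imwrite("pics/fin.png",im[:,:,::-1])
E
```

```text
[0.52384345 0.17471726 0.18149866] 21.5833
(926, array([ 0.4522, -0.145 ,  0.07  ]), array([ 0.4526, -0.1482,  0.0631,  0.0644, 42.8446]), array([ 0.4519, -0.1475,  0.0702])) (620, array([ 0.6388, -0.1493,  0.0948]), array([ 0.6389, -0.1504,  0.0817,  0.0573,  0.2362]), array([ 0.6359, -0.1483,  0.0695]))
[ 0.3626 -0.1517  0.0504]
[ 0.5422 -0.1527  0.0514]
[ 0.7217 -0.1519  0.0498]
```

View pics/fin.png

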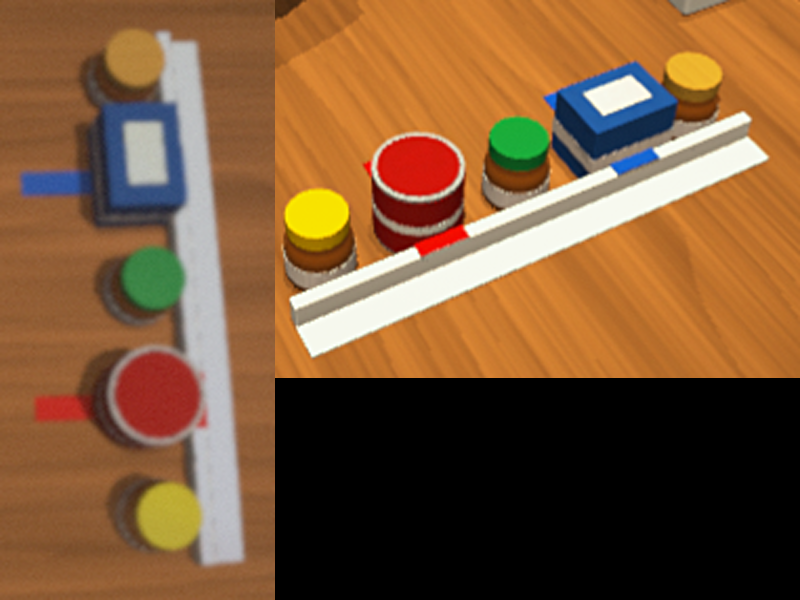

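The composite shows the tin at (157,395) on the red strip and the carton at (142,155) on the blue strip. Both are against the rail, and the jars haven't moved. The hand is clear, so I'll hand the job in.

```bash
python3 -c "
from workcell import *
print(job_done())"
```

```text
the job is handed in; nothing more can be done
None
```

The job is handed in at about 22 s with the hand clear: the tin is touching the rail at the red label, the carton has a long side flush at the blue label, each is centred to within about 1–2 mm by the cameras, and the jars have not moved.

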